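# Dry-fit the second turned candlestick

## Task

Dry-fit the second candlestick on the bare dark base so that it matches the finished one beside it. Working up from the base, set on the carved bulb, then the black ring, the pale spool, the white ring and last the brass cup, each over the tenon below it and sitting fully down and level. Lower each piece into place rather than letting it drop, and leave the finished candlestick, the wax tin and the mallet where they are.

Things in the scene. Friction and masses are not known exactly. Their poses are not given: they have to be found in the camera images.
- base: bare candlestick base, fixed: dark wood disc 110 mm across, stepping in to a flat seat 60 mm across, 30 mm above the bench; on it a central tenon (round peg) 18 mm across, 12 mm tall, its last 5 mm tapered to 10 mm across. Origin: centre of its underside, z up. All pieces are round (yaw does not matter) and stand upright on the bench at the start.
- bulb: carved bulb, brown wood with dark carved ribs: 68 mm tall without its tenon, foot 48 mm across, belly 70 mm at 30 mm up, straight neck 40 mm across from 53 to 68 mm up (grip it there); on top a tenon 18 mm across, 24 mm tall, tip tapered like the base's; underneath a socket 24 mm across, 14 mm deep. About 0.11 kg. Origin: centre of its underside, z up. Seated, its origin is 30 mm above the base's.
- black_ring: plain black ring (ebony): 48 mm outside, hole 24 mm right through, 12 mm thick, lying flat, about 30 g. Origin: centre of its underside, z up. Seated over the bulb's tenon, its origin is 68 mm above the bulb's; 12 mm of tenon then stands out above it.
- spool: pale wood spool: 45 mm tall without its tenon, beaded foot 48 mm across up to 14 mm, above that a straight stem 38 mm across (grip it there); on top a tenon 18 mm across, 24 mm tall, tip tapered like the base's; underneath a socket 24 mm across, 14 mm deep. About 60 g. Origin: centre of its underside, z up. Seated on the black ring, its origin is 80 mm above the bulb's.
- white_ring: plain cream-white ring (bone): 48 mm outside, hole 24 mm right through, 12 mm thick, lying flat, about 35 g. Origin: centre of its underside, z up. Seated over the spool's tenon, its origin is 45 mm above the spool's; 12 mm of tenon then stands out above it.
- cup: brass candle cup with drip pan: 48 mm tall; foot 40 mm across, round drip pan 68 mm across with its rim 24 mm up, above the pan a candle holder 31 mm across from 24 to 48 mm up (grip it there), open at the top; underneath a socket 24 mm across, 14 mm deep. About 0.16 kg. Origin: centre of its underside, z up. Seated on the white ring, its origin is 57 mm above the spool's.
- twin: finished, glued candlestick of the same five pieces on a base like the bare one: 110 mm across at the foot, 215 mm tall, standing loose on the bench; leave alone. Origin: centre of its underside, z up.
- wax_tin: round tin of wax, green lid, 80 mm across, 30 mm tall; leave alone. Origin: centre of its underside.
- mallet: carver's round wooden mallet lying on its side: pale head about 82 mm across and 95 mm long, handle 30 mm thick, 220 mm long over all, top of the head 82 mm above the bench; leave alone. Origin: on the bench under about the middle of its length; x axis from head to handle end.
Not all that is in view belongs to the job. Several things have the shape of the base; the one meant has the colours described above.

How it is judged:
By the outcome, as a careful person would: the job done as asked, in the order asked, and still so for the second after the job is handed in, with the robot touching nothing.
It also fails if it takes over 125 s, if anything falls off the work surface, if the arm or the gripper's body presses on something with over 40 N, if the wrist force passes 120 N, or if a joint passes its speed limit or range.

## Robot

A 6-joint arm with a two-finger parallel gripper is mounted at the origin on the work surface. World frame = base frame: x ahead of the robot, y to its left, z up, the work surface at z = 0. Lengths are in m, angles in degrees, forces in N, time in s.
With the tool pointing down it reaches from about 0.25 to 0.725 m from the base axis. Payload 9.7 kg.
Tool frame: the origin (TCP) lies at the very end of the fingers, on their centre line; the grasp point (between the pads) lies 19 mm behind it; z points along the fingers, y is the line along which they close (so a half turn about z gives the same grasp; the last joint's range is limited). The gripper opens to 85 mm and grips with 20 to 120 N. Pads are 22 mm wide; open, the fingers measure 114 mm over their backs; the gripper's body (76 mm by 85 mm) begins 54 mm behind the grasp point. The pads swing forward as they close: fully open they stand 13 mm farther back than shut.
Start: joints at [65.031, 4.979, 10.078, 95.1, 0, 90], TCP at [0.232, 0.499, 0.231] pointing down, gripper open.
Joint ranges: [-179.16, 179.16], [-48.56, 103.87], [-65.8, 70.77], [-126.05, 130.52], [-82.76, 87.17], [-180, 180]. Speed limits (degrees/s): [127.2, 127.2, 147.25, 180, 180, 180].

## Interface

Orientations are given as [roll, pitch, yaw] about the fixed x, y, z axes, in that order (R = Rz(yaw) Ry(pitch) Rx(roll)).
In Python, from workcell import bot gives the robot as it stands.
- The arm moves only by the tool step_arm, never from a script. Its argument "targets" is a list of rows, each a list of 3 entries, a list of its own where there are three numbers: the opening, from 0 (shut) to 1 (fully open), then the shift along the world's x, y, z in mm, then the turn, a rotation vector about the world's x, y, z in rad. In form: [[grip, [tx, ty, tz], [wx, wy, wz]], ...]. A call has 1 to 8 rows; each row is the pose to reach, as a shift and turn from the pose commanded when the call began; what a row does not reach only later rows make up. A row lasts 1/10 s, in which the tool goes at most 50 mm and 8.59 degrees, less where a joint would pass 70% of its speed; a pose out of reach is approached as far as the arm can. A call with a gripper value outside its range is refused whole. The fingers move at their own pace and stop on an object; "force" is the grip in N (left out, the last holds). Time passes only in rows, so rows that repeat a pose let the fingers close. It gives the time, the measured TCP pose, the force, the opening and the grip force at its end, in the units of the state.
- bot.get_obs(): the state, without advancing time (a new reading comes with each control period).
- bot.camera(name): name is "side" or "top" or "wrist"; returns (picture, depth): 480x640x3 uint8, red, green, blue; 480x640 float32, m along the optical axis (not along the pixel's ray), 0 where there is no reading.
- bot.camera_params(name): a dict with "K" (3x3 intrinsics, pixels), "k1" (the pictures are not rectified: a ray, as slopes to the right and down, at radius r is drawn at 1 + k1 r^2 times it, then the intrinsics apply), "R" (3x3) and "t" (3): a world point X has camera coordinates R X + t. Camera axes: x right, y down, z forward; pixel columns grow to the right and rows downward; lengths in m; the calibration is good to about 2 mm. A picture is of the moment at which its call begins: read the wrist's pose just before it. camera_params takes no time and is no camera call; for the wrist camera it gives the pose at the moment of the call.
- bot.job_done(): hands the job in; it is judged then, once.
The state is a dict: "time": time; "q": joint angles; "qd": joint speeds; "joint_efforts": joint torques, N m; "ee_pos": TCP position; "tcp_rot": TCP orientation; "wrist_force": force on the tool from outside, world axes, zero at the start; "torque": the same for the moment, N m; "opening": finger opening in m; "grasp_force": force on a finger pad.
Only numpy, scipy, OpenCV 4.12 (cv2) and the standard library are available. Lean on these libraries where they do the work, as an engineer would, in place of code of your own. Each camera call takes 0.05 s, during which the arm holds its last target. There are 200 camera calls.

## Working session

There is one attempt and no reset: what is moved stays moved. The work goes in short steps, Python scripts to look and compute and a tool call to move; the robot and the scene stay as the last step left them, time stands still between calls to the robot, and variables do not carry over. Pictures are saved under pics/ and viewed, at most 14 in all, crops included, and the job is handed in when it is done.

Besides the shell and the picture viewer there is one more tool, called after "Request:" by a JSON object that holds its "method" and its "body". step_arm: Moves the arm, as the interface text tells. Its arguments: {"type":"object","properties":{"targets":{"type":"array","items":{"type":"array"}},"force":{"type":"number"}},"required":["targets"]}

```bash
mkdir -p pics; ls; python3 - <<'E'
from workcell import bot
import cv2,numpy as np
for n in("top","side"):
    p,d=bot.camera(n); cv2.imwrite(f"pics/{n}0.png",p[:,:,::-1]); np.savez(f"{n}0.npz",p=p,d=d)
    c=bot.camera_params(n); print(n,c)
print(bot.get_obs())
E
```

```text
pics
top {'K': array([[583.83826145,   0.        , 317.11564212],
       [  0.        , 583.83826145, 248.45481893],
       [  0.        ,   0.        ,   1.        ]]), 'k1': -0.16797921406416952, 'R': array([[ 0.014711  , -0.99986913,  0.00673178],
       [-0.99505503, -0.01530091, -0.09813957],
       [ 0.09822973, -0.00525476, -0.99514989]]), 't': array([0.01036485, 0.56319182, 1.2017499 ])}
side {'K': array([[524.32693051,   0.        , 332.98270827],
       [  0.        , 524.32693051, 230.01042662],
       [  0.        ,   0.        ,   1.        ]]), 'k1': -0.08507956998292564, 'R': array([[ 0.96627484, -0.25648038,  0.02303788],
       [-0.14428102, -0.61332189, -0.77654314],
       [ 0.21329772,  0.74703017, -0.62964276]]), 't': array([-0.54790249,  0.13728344,  0.87678066])}
{'time': 0.1, 'q': array([6.50314825e+01, 5.00868961e+00, 1.00396171e+01, 9.51001633e+01,
       6.17604299e-04, 8.99996724e+01]), 'qd': array([ 0.00750229, -0.14141378,  0.07905204,  0.13915571, -0.05558844,
       -0.04218052]), 'joint_efforts': array([-1.39580057e-03, -5.21561909e+01,  4.65652370e+01,  1.60317449e-02,
       -5.71543512e-05,  3.40433098e-05]), 'ee_pos': array([0.23207655, 0.49841186, 0.23065244]), 'tcp_rot': array([-1.79930764e+02, -6.17999776e-04,  1.55031809e+02]), 'wrist_force': array([-0.06641917,  0.44974451, -0.87608342]), 'torque': array([-0.00817757,  0.00854266,  0.03019685]), 'grasp_force': 0.0, 'opening': 0.0858164676110101}
```

View pics/top0.png

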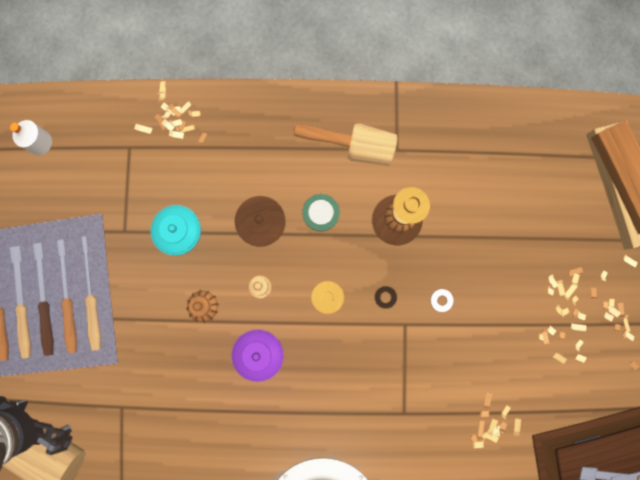

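View pics/side0.png

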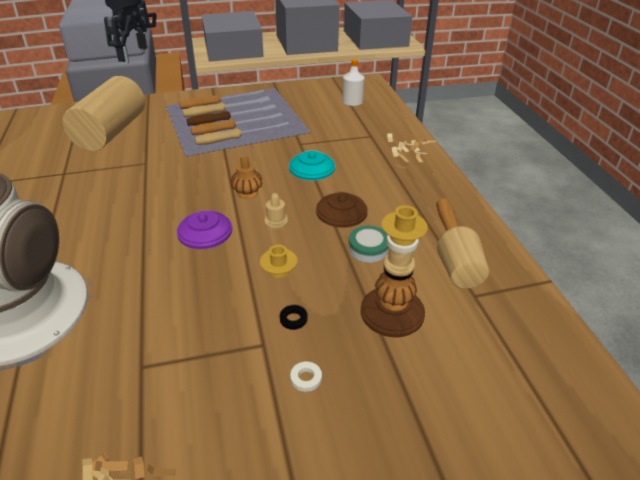

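The top picture shows the dark base at (260,221), bulb (202,306), spool (260,287), cup (327,297), black ring (386,297), white ring (442,300), twin (397,220), tin (321,212) and mallet (350,140). The purple (258,355) and cyan (176,230) ones are decoys. The side view agrees.

```bash
cat > h.py <<'E'
import numpy as np,cv2
from workcell import bot
def cloud(d,c):
    "world point for every pixel (depth along the optical axis)"
    h,w=d.shape; u,v=np.meshgrid(np.arange(w),np.arange(h))
    px=np.stack([u,v],-1).reshape(-1,1,2).astype(float)
    n=cv2.undistortPoints(px,c["K"],np.array([c["k1"],0,0,0.]))[:,0]
    X=np.c_[n,np.ones(len(n))]*d.reshape(-1,1)
    return ((X-c["t"])@c["R"]).reshape(h,w,3)
def circ(P):
    "centre of the smallest circle round the points, radius"
    return cv2.minEnclosingCircle((P[:,:2]*1000).astype(np.float32))
def band(W,seed,zlo,zhi,r):
    P=W.reshape(-1,3); m=(P[:,2]>zlo)&(P[:,2]<zhi)&(np.hypot(*(P[:,:2]-seed).T)<r)
    return P[m]
E
python3 - <<'E'
from h import *
S={"base":(260,221),"bulb":(202,306),"spool":(260,287),"cup":(327,297),"black":(386,297),"white":(442,300),"twin":(397,220),"tin":(321,212),"mal":(350,140)}
for n in("top","side"):
    z=np.load(n+"0.npz"); W=cloud(z["d"],bot.camera_params(n)); np.save(n+"W.npy",W)
    if n=="top": seeds={k:np.nanmedian(W[v-3:v+4,u-3:u+4,:2].reshape(-1,2),0) for k,(u,v) in S.items()}
    P=W.reshape(-1,3); f=(P[:,0]>.2)&(P[:,0]<.9)&(abs(P[:,1])<.4)&(abs(P[:,2])<.02); print(n,"table z",np.median(P[f,2]))
    for k,s in seeds.items():
        Q=band(W,s,.005,.3,.07 if k in("base","twin","tin","mal") else .045)
        if len(Q)<5: print(k,s,len(Q));continue
        hi=Q[:,2].max()
        T=Q[Q[:,2]>hi-.008]
        print(k,s.round(3),len(Q),"zmax",hi.round(4),"all",np.round(circ(Q),1) if 0 else circ(Q),"topmean",T.mean(0).round(4),len(T))
E
```

```text
top table z 0.00045882147394051996
base [0.618 0.139] 2071 zmax 0.0456 all ((617.7238159179688, 139.38990783691406), 69.14360809326172) topmean [0.6226 0.1431 0.0412] 46
bulb [0.438 0.249] 776 zmax 0.0978 all ((438.07275390625, 249.004638671875), 44.481224060058594) topmean [0.4388 0.2571 0.0925] 46
spool [0.479 0.134] 414 zmax 0.0752 all ((477.3516540527344, 133.47218322753906), 43.928165435791016) topmean [0.4814 0.1393 0.0692] 32
cup [ 0.461 -0.003] 839 zmax 0.0537 all ((461.4064636230469, -1.965912938117981), 43.646820068359375) topmean [ 0.4622 -0.0053  0.0488] 83
black [ 0.463 -0.13 ] 324 zmax 0.0188 all ((461.8371887207031, -128.3755645751953), 42.37931442260742) topmean [ 0.4629 -0.1273  0.0133] 209
white [ 0.458 -0.252] 317 zmax 0.0195 all ((457.8412780761719, -251.23330688476562), 44.04106140136719) topmean [ 0.4574 -0.2491  0.0135] 167
twin [ 0.613 -0.137] 2477 zmax 0.2205 all ((613.7431640625, -138.00877380371094), 69.47319793701172) topmean [ 0.6315 -0.1529  0.2157] 126
tin [0.64  0.012] 1179 zmax 0.0404 all ((639.9390869140625, 14.07038688659668), 67.2092514038086) topm
[... 752 characters left out ...]
lack [ 0.463 -0.13 ] 462 zmax 0.0159 all ((464.01678466796875, -129.66151428222656), 24.931495666503906) topmean [ 0.4637 -0.1315  0.012 ] 413
white [ 0.458 -0.252] 600 zmax 0.0158 all ((465.9676513671875, -254.49530029296875), 32.33672332763672) topmean [ 0.4578 -0.2525  0.0118] 550
twin [ 0.613 -0.137] 4985 zmax 0.2165 all ((627.6490478515625, -154.55557250976562), 54.48456954956055) topmean [ 0.6298 -0.1551  0.2133] 227
tin [0.64  0.012] 1141 zmax 0.0327 all ((639.7533569335938, 12.11568832397461), 42.449275970458984) topmean [0.6369 0.0082 0.0294] 879
mal [ 0.788 -0.047] 1273 zmax 0.083 all ((787.7931518554688, -46.92011260986328), 69.87374114990234) topmean [ 0.7861 -0.0842  0.0783] 494
```

Request:
{"method": "step_arm", "body": {"targets": [[1, [20, -25, 10], [0, 0, -0.05]], [1, [55, -65, 20], [0, 0, -0.14]], [1, [95, -113, 20], [0, 0, -0.25]], [1, [135, -160, 20], [0, 0, -0.36]], [1, [170, -203, 20], [0, 0, -0.436]], [1, [196, -233, 20], [0, 0, -0.436]], [1, [206, -245, 20], [0, 0, -0.436]], [1, [206, -245, 20], [0, 0, -0.436]]], "force": 30}}

```text
time: 0.9
ee_pos: [0.4403, 0.2503, 0.2508]
tcp_rot: [-179.9, 0.0, 129.8]
wrist_force: [-0.2, 0.5, 0.3]
opening: 0.0854
grasp_force: 0.0
```

```bash
python3 - <<'E'
from h import *
c=bot.camera_params("wrist"); p,d=bot.camera("wrist"); cv2.imwrite("pics/w1.png",p[:,:,::-1]); W=cloud(d,c); np.savez("w1.npz",p=p,d=d,W=W)
o=bot.get_obs(); print(o["ee_pos"],o["tcp_rot"],o["opening"]); print("cam",-c["R"].T@c["t"],c["R"][2])
print("table",np.median(W[(abs(W[...,2])<.02)][:,2]))
for n,s,r in(("bulb",(.438,.254),.045),("spool",(.482,.135),.045),("base",(.62,.139),.07)):
    Q=band(W,s,.006,.11,r)
    if len(Q)<50: print(n,len(Q));continue
    hi=np.percentile(Q[:,2],99.5); T=Q[Q[:,2]>hi-.006]; print(n,len(Q),hi,circ(Q),T.mean(0),circ(T))
E
```

```text
[0.43918941 0.25185064 0.25082388] [-1.79951416e+02 -6.28714109e-03  1.29821553e+02] 0.08533664987440052
cam [0.39028698 0.31039238 0.39323623] [ 0.19228958 -0.23321926 -0.95322269]
table 0.00012926932299578666
bulb 3501 0.09262185208797466 ((436.430908203125, 259.7351989746094), 34.77567672729492) [0.43598588 0.25985957 0.09021486] ((436.3372802734375, 259.2779541015625), 8.992904663085938)
spool 1655 0.06996172064272811 ((479.8173828125, 142.09071350097656), 23.400169372558594) [0.47953961 0.14295756 0.06724087] ((480.4127502441406, 141.6205291748047), 9.216056823730469)
base 5337 0.04194188573470718 ((621.1646118164062, 145.19300842285156), 55.39826202392578) [0.61963129 0.1462278  0.0400005 ] ((621.3008422851562, 145.08059692382812), 9.140905380249023)
```

View pics/w1.png

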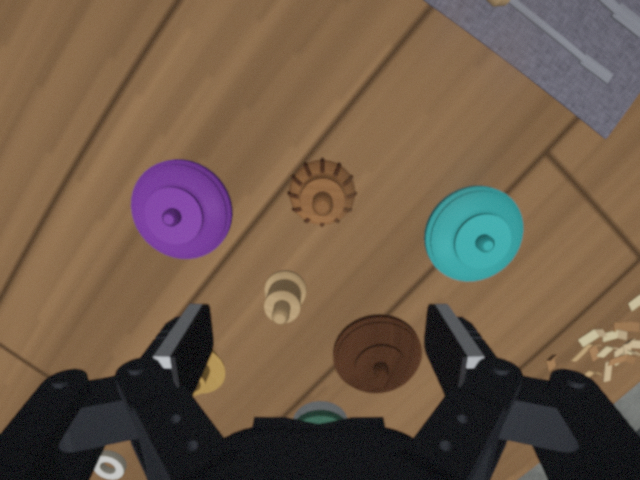

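The wrist view shows the bulb at (322,200), spool (284,295) and dark base (377,355), with the decoys to either side. The arm was still settling, so I'm measuring again at rest.

```bash
cat > m.py <<'E'
from h import *
import sys
D={"bulb":(.438,.257),"spool":(.481,.139),"base":(.62,.143),"cup":(.462,-.003),"black":(.464,-.128),"white":(.458,-.251),"twin":(.63,-.153)}
c=bot.camera_params("wrist"); p,d=bot.camera("wrist"); W=cloud(d,c); o=bot.get_obs()
print("tcp",o["ee_pos"].round(4),o["tcp_rot"].round(2),o["opening"].round(4),"wf",o["wrist_force"].round(1))
for n,s in D.items():
    Q=band(W,s,.006,.3,.07 if n=="base" else .045)
    if len(Q)<300: continue
    hi=np.percentile(Q[:,2],99.5); T=Q[Q[:,2]>hi-.006]
    print(n,"zmax",hi.round(4),"all",np.round(np.r_[circ(Q)[0],circ(Q)[1]],1),"top",np.round(np.r_[circ(T)[0],circ(T)[1]],1))
if len(sys.argv)>1: cv2.imwrite(f"pics/{sys.argv[1]}.png",p[:,:,::-1])
E
python3 m.py; python3 m.py
```

```text
Traceback (most recent call last):
  File "m.py", line 5, in <module>
    print("tcp",o["ee_pos"].round(4),o["tcp_rot"].round(2),o["opening"].round(4),"wf",o["wrist_force"].round(1))
                                                           ^^^^^^^^^^^^^^^^^^
AttributeError: 'float' object has no attribute 'round'
Traceback (most recent call last):
  File "m.py", line 5, in <module>
    print("tcp",o["ee_pos"].round(4),o["tcp_rot"].round(2),o["opening"].round(4),"wf",o["wrist_force"].round(1))
                                                           ^^^^^^^^^^^^^^^^^^
AttributeError: 'float' object has no attribute 'round'
```

```bash
sed -i 's/o\["opening"\].round(4)/round(o["opening"],4)/' m.py; python3 m.py
```

```text
tcp [0.4377 0.2541 0.2511] [-1.7998e+02 -2.0000e-02  1.3008e+02] 0.0848 wf [-0.9  0.6 -0.5]
bulb zmax 0.2996 all [437.  257.8  45. ] top [437.  257.8  45. ]
spool zmax 0.0699 all [479.6 142.5  23.7] top [480.2 141.7   8.8]
base zmax 0.0418 all [621.2 144.8  55.5] top [621.1 145.1   9.4]
cup zmax 0.0491 all [471.5   0.8  32.1] top [4.683e+02 3.000e-01 1.370e+01]
white zmax 0.0139 all [ 457.  -247.2   24.9] top [ 457.  -247.2   24.9]
```

Request:
{"method": "step_arm", "body": {"targets": [[1, [0, 3, -15], [0, 0, 0]], [1, [0, 3, -50], [0, 0, 0]], [1, [0, 3, -95], [0, 0, 0]], [1, [0, 3, -140], [0, 0, 0]], [1, [0, 3, -175], [0, 0, 0]], [1, [0, 3, -193], [0, 0, 0]], [1, [0, 3, -199], [0, 0, 0]], [0.3, [0, 3, -199], [0, 0, 0]]]}}

```text
time: 1.9
ee_pos: [0.4374, 0.2573, 0.0521]
tcp_rot: [-180.0, -0.0, 130.1]
wrist_force: [-0.0, -0.2, 1.1]
opening: 0.0732
grasp_force: 0.0
```

Request:
{"method": "step_arm", "body": {"targets": [[0.3, [0, 0, 0], [0, 0, 0]], [0.3, [0, 0, 0], [0, 0, 0]], [0.3, [0, 0, 0], [0, 0, 0]], [0.3, [0, 0, 0], [0, 0, 0]], [0.3, [0, 0, 0], [0, 0, 0]]]}}

```text
time: 2.4
ee_pos: [0.4388, 0.2571, 0.0539]
tcp_rot: [179.9, 0.0, 130.1]
wrist_force: [-1.0, 0.9, 6.2]
opening: 0.0384
grasp_force: 29.9
```

Request:
{"method": "step_arm", "body": {"targets": [[0.3, [0, 0, 2], [0, 0, 0]], [0.3, [0, 0, 5], [0, 0, 0]], [0.3, [0, 0, 15], [0, 0, 0]], [0.3, [0, 0, 35], [0, 0, 0]], [0.3, [0, 0, 60], [0, 0, 0]], [0.3, [0, 0, 80], [0, 0, 0]], [0.3, [0, 0, 90], [0, 0, 0]], [0.3, [0, 0, 90], [0, 0, 0]]], "force": 40}}

```text
time: 3.2
ee_pos: [0.4388, 0.257, 0.1439]
tcp_rot: [179.9, 0.0, 130.0]
wrist_force: [0.8, 0.5, -1.7]
opening: 0.0382
grasp_force: 40.3
```

Request:
{"method": "step_arm", "body": {"targets": [[0.3, [12, -7, 0], [0, 0, 0]], [0.3, [40, -25, 0], [0, 0, 0]], [0.3, [75, -47, 0], [0, 0, 0]], [0.3, [113, -71, 0], [0, 0, 0]], [0.3, [148, -93, 0], [0, 0, 0]], [0.3, [173, -108, 0], [0, 0, 0]], [0.3, [183, -114, 0], [0, 0, 0]], [0.3, [183, -114, 0], [0, 0, 0]]]}}

```text
time: 4.0
ee_pos: [0.6217, 0.1411, 0.1403]
tcp_rot: [-179.9, -0.1, 129.9]
wrist_force: [-1.0, 0.1, -1.3]
opening: 0.0385
grasp_force: 40.5
```

```bash
python3 - <<'E'
from h import *
p,d=bot.camera("side"); cv2.imwrite("pics/s2.png",cv2.resize(p[60:300,220:480,::-1],None,fx=2.2,fy=2.2)); W=cloud(d,bot.camera_params("side"))
p2,d2=bot.camera("wrist"); cv2.imwrite("pics/w2.png",p2[:,:,::-1])
o=bot.get_obs(); print(o["ee_pos"],o["tcp_rot"],o["opening"],o["grasp_force"],o["wrist_force"])
E
```

```text
[0.62046206 0.14266579 0.14142253] [-1.79918764e+02 -5.69301048e-02  1.30045516e+02] 0.038408208369497154 40.48556864261627 [ 0.20883626  0.40935403 -1.37819145]
```

View pics/s2.png

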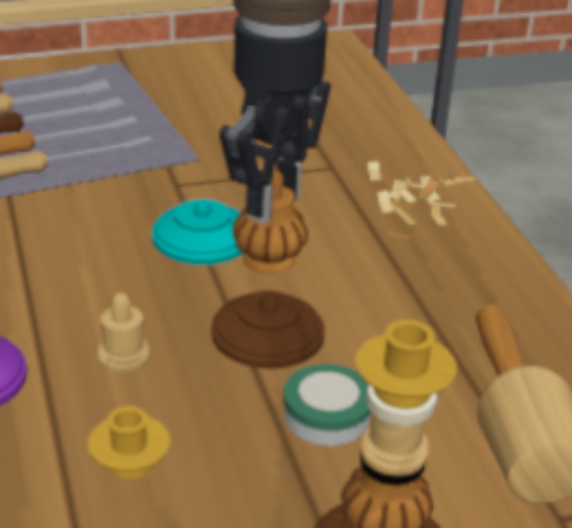

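View pics/w2.png

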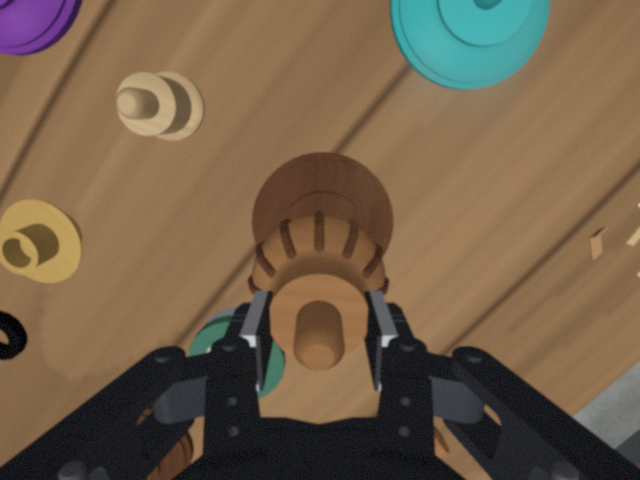

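The bulb is held level at (270,215) in the side crop. The wrist view shows its tenon at (318,345) and the base edge behind it at (322,200). I'll measure both with the same camera.

```bash
cat > held.py <<'E'
from h import *
import sys
# held piece's tenon/top vs a target, both seen by each camera: ztop lo hi, r
zlo,zhi,bx,by=map(float,sys.argv[1:5]); r=float(sys.argv[5]) if len(sys.argv)>5 else .03
for n in("wrist","side"):
    c=bot.camera_params(n); p,d=bot.camera(n); W=cloud(d,c); o=bot.get_obs()
    T=band(W,o["ee_pos"][:2],zlo,zhi,r); 
    if len(T)>5: print(n,"held",np.round(np.r_[circ(T)[0],circ(T)[1]],1),"z",np.percentile(T[:,2],[1,99]).round(4),len(T))
    B=band(W,(bx,by),.006,.033,.065)
    e=np.r_[cv2.minEnclosingCircle((B[:,:2]*1000).astype(np.float32))]if 0 else circ(B)
    print(n,"base",np.round(np.r_[e[0],e[1]],1))
print(o["ee_pos"].round(4))
E
python3 held.py .168 .20 .621 .143 .016; python3 held.py .145 .163 .621 .143 .016
```

```text
wrist held [618.4 145.    9.6] z [0.1684 0.1802] 2256
wrist base [622.2 144.5  55.3]
side held [623.3 144.2  13.3] z [0.1681 0.1807] 37
side base [621.5 138.9  55.5]
[0.6203 0.1433 0.1423]
wrist held [620.4 143.4  16. ] z [0.1548 0.1626] 2179
wrist base [622.2 144.6  55.2]
side held [625.3 138.7  13.1] z [0.154  0.1626] 47
side base [622.  139.9  55.1]
[0.6204 0.1434 0.1427]
```

Request:
{"method": "step_arm", "body": {"targets": [[0.3, [2, 0, -8], [0, 0, 0]], [0.3, [2, 0, -24], [0, 0, 0]], [0.3, [2, 0, -38], [0, 0, 0]], [0.3, [2, 0, -44], [0, 0, 0]], [0.3, [2, 0, -47], [0, 0, 0]], [0.3, [2, 0, -50], [0, 0, 0]], [0.3, [2, 0, -52], [0, 0, 0]], [0.3, [2, 0, -52], [0, 0, 0]]]}}

```text
time: 5.1
ee_pos: [0.6233, 0.1426, 0.0904]
tcp_rot: [180.0, 0.0, 130.0]
wrist_force: [-0.3, -0.4, -0.6]
opening: 0.0378
grasp_force: 40.5
```

Request:
{"method": "step_arm", "body": {"targets": [[0.3, [0, 0, -2], [0, 0, 0]], [0.3, [0, 0, -4], [0, 0, 0]], [0.3, [0, 0, -5], [0, 0, 0]], [0.3, [0, 0, -6], [0, 0, 0]], [0.3, [0, 0, -7], [0, 0, 0]], [0.3, [0, 0, -7], [0, 0, 0]]]}}

```text
time: 5.7
ee_pos: [0.6232, 0.1426, 0.0841]
tcp_rot: [180.0, 0.0, 130.0]
wrist_force: [-2.2, -0.3, 4.3]
opening: 0.0382
grasp_force: 40.8
```

```bash
python3 held.py .11 .135 .621 .143 .016
```

```text
wrist held [620.9 145.    9.5] z [0.1104 0.1229] 2315
wrist base [622.3 144.6  55.4]
side held [626.8 142.3  12.9] z [0.1108 0.124 ] 30
side base [620.2 139.1  55.6]
[0.6232 0.1425 0.0841]
```

Request:
{"method": "step_arm", "body": {"targets": [[0.3, [0, 0, -1], [0, 0, 0]], [1, [0, 0, 0], [0, 0, 0]], [1, [0, 0, 0], [0, 0, 0]], [1, [0, 0, 0], [0, 0, 0]], [1, [0, 0, 5], [0, 0, 0]], [1, [0, 0, 30], [0, 0, 0]], [1, [0, 0, 75], [0, 0, 0]], [1, [-20, -20, 115], [0, 0, 0]]], "force": 30}}

```text
time: 6.6
ee_pos: [0.6037, 0.1237, 0.1989]
tcp_rot: [-180.0, -0.0, 130.1]
wrist_force: [0.1, -0.3, -0.4]
opening: 0.0856
grasp_force: 0.0
```

Request:
{"method": "step_arm", "body": {"targets": [[1, [-30, -40, 0], [0, 0, 0]], [1, [-58, -80, 0], [0, 0, 0]], [1, [-85, -120, 0], [0, 0, 0]], [1, [-112, -160, 0], [0, 0, 0]], [1, [-132, -200, 0], [0, 0, 0]], [1, [-138, -232, 0], [0, 0, 0]], [1, [-138, -252, 0], [0, 0, 0]], [1, [-138, -252, 0], [0, 0, 0]]]}}

```text
time: 7.4
ee_pos: [0.4648, -0.1314, 0.1987]
tcp_rot: [180.0, 0.0, 129.9]
wrist_force: [0.7, 0.6, -0.6]
opening: 0.0854
grasp_force: 0.0
```

```bash
python3 - <<'E'
from h import *
p,d=bot.camera("side");cv2.imwrite("pics/s3.png",cv2.resize(p[60:360,200:500,::-1],None,fx=2,fy=2)); W=cloud(d,bot.camera_params("side"))
for z in((.112,.126),(.085,.096),(.05,.07)):
    Q=band(W,(.621,.143),*z,.05); print(z,len(Q),Q.mean(0).round(4),Q[:,2].max().round(4),circ(Q))
E
python3 m.py w3
```

```text
(0.112, 0.126) 55 [0.6194 0.1386 0.1176] 0.1224 ((619.56201171875, 140.44619750976562), 8.856664657592773)
(0.085, 0.096) 108 [0.6169 0.1301 0.0913] 0.096 ((621.8404541015625, 140.58480834960938), 21.83021354675293)
(0.05, 0.07) 285 [0.6144 0.1205 0.0616] 0.0699 ((620.2302856445312, 139.13150024414062), 34.31354904174805)
tcp [ 0.4652 -0.1295  0.1985] [179.99  -0.   129.99] 0.0854 wf [0.1 1.3 0.3]
base zmax 0.0302 all [616.8 138.3  54. ] top [606.4 127.1  22.9]
cup zmax 0.0492 all [460.4  -2.8  34.7] top [460.   -3.2  16.8]
black zmax 0.2956 all [ 464. -128.   45.] top [ 455.3 -119.1   30.2]
white zmax 0.0137 all [ 456.4 -247.7   23.9] top [ 456.4 -247.7   23.9]
twin zmax 0.1967 all [ 630. -153.   45.] top [ 616.8 -137.5   16.9]
```

View pics/s3.png

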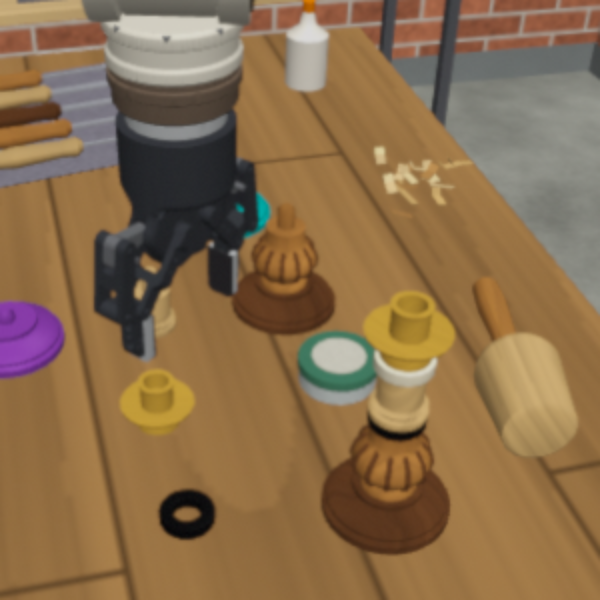

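The bulb is seated upright on the base at (284,260), with its tenon top at 0.122 m as expected. The black ring is at (187,514).

```bash
sed -i 's/band(W,s,.006,.3,/band(W,s,.006,.13,/' m.py; python3 m.py
```

```text
tcp [ 0.4652 -0.129   0.1984] [ 1.7999e+02 -1.0000e-02  1.3005e+02] 0.0855 wf [-0.1  1.   0.3]
base zmax 0.0302 all [614.9 136.2  53.7] top [608.4 126.1  23.5]
cup zmax 0.0492 all [460.2  -3.   34.5] top [459.9  -3.3  16.6]
black zmax 0.0138 all [ 462.1 -127.3   23.9] top [ 462.1 -127.3   23.9]
white zmax 0.0137 all [ 456.7 -248.3   24.3] top [ 456.7 -248.3   24.3]
twin zmax 0.1211 all [ 630. -153.   45.] top [ 611.2 -164.3   10.6]
```

Request:
{"method": "step_arm", "body": {"targets": [[1, [-2, 1, -15], [0, 0, 0]], [1, [-2, 1, -50], [0, 0, 0]], [1, [-2, 1, -95], [0, 0, 0]], [1, [-2, 1, -138], [0, 0, 0]], [1, [-2, 1, -170], [0, 0, 0]], [1, [-2, 1, -187], [0, 0, 0]], [1, [-2, 1, -194], [0, 0, 0]], [0.75, [-2, 1, -194], [0, 0, 0]]]}}

```text
time: 8.35
ee_pos: [0.463, -0.1275, 0.0038]
tcp_rot: [-180.0, -0.1, 130.1]
wrist_force: [-0.1, -0.5, 0.8]
opening: 0.0729
grasp_force: 0.0
```

Request:
{"method": "step_arm", "body": {"targets": [[0.5, [0, 0, 0], [0, 0, 0]], [0.4, [0, 0, 0], [0, 0, 0]], [0.4, [0, 0, 0], [0, 0, 0]], [0.4, [0, 0, 0], [0, 0, 0]], [0.4, [0, 0, 0], [0, 0, 0]]]}}

```text
time: 8.85
ee_pos: [0.4642, -0.1284, 0.0062]
tcp_rot: [179.9, 0.1, 130.1]
wrist_force: [-1.4, 2.3, 5.9]
opening: 0.0455
grasp_force: 29.7
```

Request:
{"method": "step_arm", "body": {"targets": [[0.4, [0, 0, 2], [0, 0, 0]], [0.4, [0, 0, 6], [0, 0, 0]], [0.4, [0, 0, 20], [0, 0, 0]], [0.4, [0, 0, 50], [0, 0, 0]], [0.4, [0, 10, 90], [0, 0, 0]], [0.4, [0, 35, 130], [0, 0, 0]], [0.4, [10, 65, 155], [0, 0, 0]], [0.4, [20, 95, 160], [0, 0, 0]]], "force": 35}}

```text
time: 9.65
ee_pos: [0.4846, -0.0327, 0.1694]
tcp_rot: [179.7, 0.3, 130.0]
wrist_force: [0.2, -0.1, -0.7]
opening: 0.045
grasp_force: 35.9
```

Request:
{"method": "step_arm", "body": {"targets": [[0.4, [20, 35, 0], [0, 0, 0]], [0.4, [45, 70, 0], [0, 0, 0]], [0.4, [75, 105, 0], [0, 0, 0]], [0.4, [105, 137, 0], [0, 0, 0]], [0.4, [128, 162, 0], [0, 0, 0]], [0.4, [138, 174, 0], [0, 0, 0]], [0.4, [139, 176, 0], [0, 0, 0]], [0.4, [139, 176, 0], [0, 0, 0]]]}}

```text
time: 10.45
ee_pos: [0.622, 0.1426, 0.1647]
tcp_rot: [-180.0, -0.0, 130.1]
wrist_force: [-0.9, 0.6, -1.2]
opening: 0.0453
grasp_force: 35.9
```

```bash
python3 - <<'E'
from h import *
c=bot.camera_params("wrist"); p,d=bot.camera("wrist"); W=cloud(d,c); o=bot.get_obs(); cv2.imwrite("pics/w4.png",p[:,:,::-1]); np.save("w4.npy",W)
print(o["ee_pos"],o["opening"],o["grasp_force"])
Q=band(W,o["ee_pos"][:2],.15,.185,.027); m=Q; print("ring",len(m),np.percentile(m[:,2],[1,50,99]),circ(m))
T=band(W,(.621,.143),.108,.126,.02); print("tenon",len(T),circ(T) if len(T) else 0)
E
```

```text
[0.62179074 0.14213254 0.16485749] 0.04489930154355438 35.91682590544224
ring 8617 [0.16056538 0.17005372 0.18345809] ((620.4345703125, 143.72116088867188), 26.10544204711914)
tenon 142 ((618.3270263671875, 148.91854858398438), 7.473089218139648)
```

View pics/w4.png

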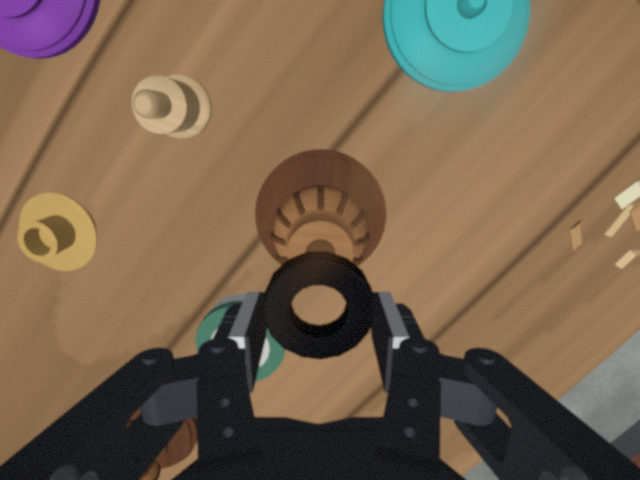

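```bash
python3 - <<'E'
from h import *
W=np.load("w4.npy"); p=cv2.imread("pics/w4.png")
m=(p.max(-1)<60); m[:248]=0; m[360:]=0; m[:,:263]=0; m[:,376:]=0
Q=W[m]; 
for a,b in((.163,.176),(.167,.176)):
    T=Q[(Q[:,2]>a)&(Q[:,2]<b)&(np.hypot(*(Q[:,:2]-[.6215,.143]).T)<.03)]; print(len(T),np.percentile(T[:,2],[1,50,99]),circ(T),T.mean(0))
T=(Q[(Q[:,2]>.167)&(Q[:,2]<.176)][:,:2]*1000).astype(np.float32); print(cv2.fitEllipse(cv2.convexHull(T)))
E
```

```text
7352 [0.16360406 0.17005177 0.17327181] ((620.7970581054688, 143.85202026367188), 24.9229793548584) [0.61901499 0.14587401 0.16970058]
6800 [0.16740896 0.1701186  0.17343438] ((620.7970581054688, 143.85202026367188), 24.9229793548584) [0.61924126 0.14561721 0.17008113]
((620.11865234375, 144.21775817871094), (46.84670639038086, 48.10791778564453), 153.98875427246094)
```

The wrist view shows the ring level at (319,305), within 1 mm of the tenon axis. Lowering it 60 mm.

Request:
{"method": "step_arm", "body": {"targets": [[0.4, [0.5, 1, -10], [0, 0, 0]], [0.4, [0.5, 1, -24], [0, 0, 0]], [0.4, [0.5, 1, -34], [0, 0, 0]], [0.4, [0.5, 1, -40], [0, 0, 0]], [0.4, [0.5, 1, -46], [0, 0, 0]], [0.4, [0.5, 1, -51], [0, 0, 0]], [0.4, [0.5, 1, -55], [0, 0, 0]], [0.4, [0.5, 1, -57], [0, 0, 0]]]}}

```text
time: 11.3
ee_pos: [0.6227, 0.1436, 0.107]
tcp_rot: [-180.0, -0.0, 130.0]
wrist_force: [0.4, -0.1, -0.4]
opening: 0.0454
grasp_force: 35.9
```

Request:
{"method": "step_arm", "body": {"targets": [[0.4, [0, 0, -1], [0, 0, 0]], [0.4, [0, 0, -2], [0, 0, 0]], [0.4, [0, 0, -2.5], [0, 0, 0]], [0.4, [0, 0, -3], [0, 0, 0]], [0.4, [0, 0, -3], [0, 0, 0]]]}}

```text
time: 11.8
ee_pos: [0.6228, 0.1436, 0.1045]
tcp_rot: [180.0, 0.0, 130.1]
wrist_force: [0.2, 0.1, 0.5]
opening: 0.0454
grasp_force: 36.0
```

Request:
{"method": "step_arm", "body": {"targets": [[0.4, [0, 0, -1], [0, 0, 0]], [0.4, [0, 0, -1.5], [0, 0, 0]], [0.4, [0, 0, -1.5], [0, 0, 0]]]}}

```text
time: 12.1
ee_pos: [0.6229, 0.1436, 0.1043]
tcp_rot: [179.9, 0.0, 130.0]
wrist_force: [-2.8, -0.3, 8.4]
opening: 0.045
grasp_force: 37.1
```

Request:
{"method": "step_arm", "body": {"targets": [[0.75, [0, 0, 0.5], [0, 0, 0]], [1, [0, 0, 1], [0, 0, 0]], [1, [0, 0, 1], [0, 0, 0]], [1, [0, 0, 10], [0, 0, 0]], [1, [0, 0, 40], [0, 0, 0]], [1, [-20, 0, 70], [0, 0, 0]], [1, [-60, -2, 80], [0, 0, 0]], [1, [-105, -3, 80], [0, 0, 0]]], "force": 30}}

```text
time: 12.9
ee_pos: [0.5178, 0.1406, 0.185]
tcp_rot: [179.8, 0.1, 130.0]
wrist_force: [-0.5, 0.0, 0.6]
opening: 0.0854
grasp_force: 0.0
```

Request:
{"method": "step_arm", "body": {"targets": [[1, [-25, 0, 0], [0, 0, 0]], [1, [-36, 0, 0], [0, 0, 0]], [1, [-37, 0, 0], [0, 0, 0]], [1, [-37, 0, 0], [0, 0, 0]]]}}

```text
time: 13.3
ee_pos: [0.4815, 0.1407, 0.1831]
tcp_rot: [180.0, 0.0, 130.1]
wrist_force: [0.1, -0.4, -0.4]
opening: 0.0852
grasp_force: 0.0
```

```bash
python3 - <<'E'
from h import *
p,d=bot.camera("side");cv2.imwrite("pics/s5.png",cv2.resize(p[120:240,270:420,::-1],None,fx=4,fy=4)); W=cloud(d,bot.camera_params("side"))
for z in((.112,.126),(.1,.112),):
    Q=band(W,(.621,.143),*z,.03); print(z,len(Q),Q[:,2].max().round(4),circ(Q))
E
python3 m.py
```

```text
(0.112, 0.126) 55 0.1223 ((627.102294921875, 139.38507080078125), 15.070517539978027)
(0.1, 0.112) 269 0.1116 ((622.7740478515625, 142.28375244140625), 26.098312377929688)
tcp [0.4816 0.1406 0.1825] [-179.99   -0.    130.03] 0.0858 wf [ 0.6  0.7 -0.4]
spool zmax 0.0699 all [479.6 141.5  23.5] top [480.4 141.5   9.1]
base zmax 0.1103 all [621.8 144.6  55.3] top [620.9 165.2  12.6]
cup zmax 0.0368 all [460.1  -2.9  34.5] top [468.6   7.    7.6]
```

View pics/s5.png

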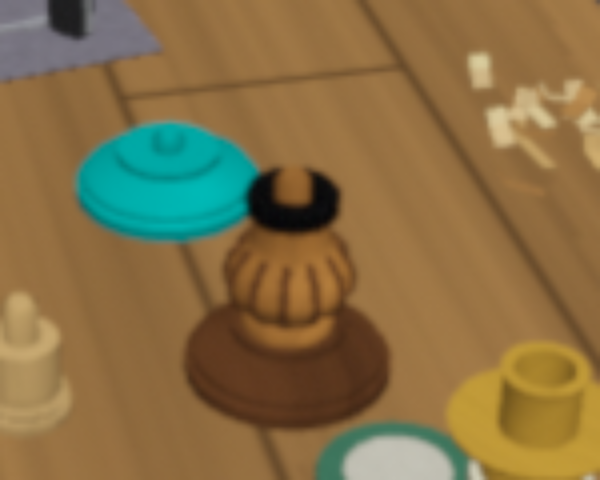

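The black ring sits level and fully down over the tenon at (293,197). Next is the spool.

Request:
{"method": "step_arm", "body": {"targets": [[1, [-0.5, -0.5, -15], [0, 0, 0]], [1, [-0.5, -0.5, -50], [0, 0, 0]], [1, [-0.5, -0.5, -95], [0, 0, 0]], [1, [-0.5, -0.5, -130], [0, 0, 0]], [1, [-0.5, -0.5, -152], [0, 0, 0]], [1, [-0.5, -0.5, -161], [0, 0, 0]], [0.75, [-0.5, -0.5, -162], [0, 0, 0]], [0.5, [-0.5, -0.5, -162], [0, 0, 0]]]}}

```text
time: 14.2
ee_pos: [0.481, 0.1402, 0.0217]
tcp_rot: [180.0, 0.0, 130.0]
wrist_force: [0.1, -0.3, 0.3]
opening: 0.0593
grasp_force: 0.0
```

Request:
{"method": "step_arm", "body": {"targets": [[0.3, [0, 0, 0], [0, 0, 0]], [0.3, [0, 0, 0], [0, 0, 0]], [0.3, [0, 0, 0], [0, 0, 0]], [0.3, [0, 0, 0], [0, 0, 0]], [0.3, [0, 0, 0], [0, 0, 0]]]}}

```text
time: 14.7
ee_pos: [0.4812, 0.1404, 0.0223]
tcp_rot: [179.9, 0.1, 130.0]
wrist_force: [-0.4, -0.9, 6.6]
opening: 0.0369
grasp_force: 30.0
```

Request:
{"method": "step_arm", "body": {"targets": [[0.3, [0, 0, 2], [0, 0, 0]], [0.3, [0, 0, 6], [0, 0, 0]], [0.3, [0, 0, 20], [0, 0, 0]], [0.3, [0, 0, 50], [0, 0, 0]], [0.3, [0, 0, 90], [0, 0, 0]], [0.3, [10, 0, 125], [0, 0, 0]], [0.3, [30, 0, 145], [0, 0, 0]], [0.3, [60, 0, 150], [0, 0, 0]]], "force": 35}}

```text
time: 15.5
ee_pos: [0.5413, 0.1405, 0.1757]
tcp_rot: [179.7, 0.1, 130.1]
wrist_force: [0.8, 0.5, -0.6]
opening: 0.0367
grasp_force: 35.2
```

Request:
{"method": "step_arm", "body": {"targets": [[0.3, [30, 1, 0], [0, 0, 0]], [0.3, [58, 2, 0], [0, 0, 0]], [0.3, [76, 3, 0], [0, 0, 0]], [0.3, [81, 3, 0], [0, 0, 0]], [0.3, [81, 3, 0], [0, 0, 0]], [0.3, [81, 3, 0], [0, 0, 0]]]}}

```text
time: 16.1
ee_pos: [0.6205, 0.1431, 0.1712]
tcp_rot: [-180.0, -0.0, 130.1]
wrist_force: [-0.5, -0.1, 0.9]
opening: 0.037
grasp_force: 35.3
```

```bash
python3 held.py .215 .25 .621 .143 .018; python3 held.py .203 .214 .621 .143 .018; 
```

```text
wrist held [614.9 149.5  13.7] z [0.2151 0.2499] 2982
wrist base [622.2 144.7  55.2]
side held [620.7 143.2  17.7] z [0.2151 0.2493] 42
side base [621.1 139.8  55.7]
[0.6205 0.1431 0.1714]
wrist held [623.4 146.6  13.6] z [0.2032 0.2139] 1203
wrist base [622.1 144.6  55.2]
side held [624.1 144.8  14. ] z [0.2031 0.2138] 35
side base [621.6 139.9  55.1]
[0.6206 0.1432 0.1714]
```

```bash
python3 held.py .206 .225 .6205 .1435 .0135; 
```

```text
wrist held [619.6 144.8   9.7] z [0.2063 0.2187] 2607
wrist base [622.1 144.6  55.2]
side held [621.9 137.1   6.9] z [0.2065 0.2184] 36
side base [621.4 139.4  55.2]
[0.6208 0.1431 0.1712]
```

Request:
{"method": "step_arm", "body": {"targets": [[0.3, [1.5, 0, -8], [0, 0, 0]], [0.3, [1.5, 0, -18], [0, 0, 0]], [0.3, [1.5, 0, -24], [0, 0, 0]], [0.3, [1.5, 0, -28], [0, 0, 0]], [0.3, [1.5, 0, -32], [0, 0, 0]], [0.3, [1.5, 0, -35], [0, 0, 0]], [0.3, [1.5, 0, -37], [0, 0, 0]], [0.3, [1.5, 0, -38], [0, 0, 0]]]}}

```text
time: 17.2
ee_pos: [0.6227, 0.1431, 0.1327]
tcp_rot: [-180.0, 0.0, 130.1]
wrist_force: [-0.1, 0.3, -0.9]
opening: 0.0368
grasp_force: 35.3
```

Request:
{"method": "step_arm", "body": {"targets": [[0.3, [0, 0, -0.5], [0, 0, 0]], [0.3, [0, 0, -1], [0, 0, 0]], [0.3, [0, 0, -1.5], [0, 0, 0]], [0.3, [0, 0, -2], [0, 0, 0]], [0.3, [0, 0, -2], [0, 0, 0]]]}}

```text
time: 17.7
ee_pos: [0.6229, 0.1431, 0.1324]
tcp_rot: [179.9, 0.1, 130.0]
wrist_force: [-2.4, -0.5, 8.3]
opening: 0.0366
grasp_force: 36.0
```

Request:
{"method": "step_arm", "body": {"targets": [[0.75, [0, 0, 1], [0, 0, 0]], [1, [0, 0, 1.5], [0, 0, 0]], [1, [0, 0, 1.5], [0, 0, 0]], [1, [0, 0, 10], [0, 0, 0]], [1, [0, 0, 35], [0, 0, 0]], [1, [0, 0, 75], [0, 0, 0]], [1, [-25, 0, 100], [0, 0, 0]], [1, [-65, -10, 105], [0, 0, 0]]], "force": 30}}

```text
time: 18.5
ee_pos: [0.5589, 0.1338, 0.2387]
tcp_rot: [179.8, 0.1, 130.1]
wrist_force: [-0.3, -0.2, 0.9]
opening: 0.0856
grasp_force: 0.0
```

Request:
{"method": "step_arm", "body": {"targets": [[1, [-30, -35, 0], [0, 0, 0]], [1, [-60, -75, 0], [0, 0, 0]], [1, [-85, -118, -5], [0, 0, 0]], [1, [-98, -165, -15], [0, 0, 0]], [1, [-100, -213, -30], [0, 0, 0]], [1, [-100, -262, -40], [0, 0, 0]], [1, [-100, -310, -40], [0, 0, 0]], [1, [-100, -350, -40], [0, 0, 0]]]}}

```text
time: 19.3
ee_pos: [0.457, -0.2193, 0.1962]
tcp_rot: [180.0, 0.0, 130.0]
wrist_force: [0.7, 0.8, 0.0]
opening: 0.0854
grasp_force: 0.0
```

Request:
{"method": "step_arm", "body": {"targets": [[1, [0, -25, -5], [0, 0, 0]], [1, [0, -32, -15], [0, 0, 0]], [1, [0, -32, -15], [0, 0, 0]], [1, [0, -32, -15], [0, 0, 0]]]}}

```text
time: 19.7
ee_pos: [0.4576, -0.248, 0.1808]
tcp_rot: [-180.0, -0.0, 130.1]
wrist_force: [-0.6, 0.0, 0.3]
opening: 0.0851
grasp_force: 0.0
```

```bash
python3 - <<'E'
from h import *
p,d=bot.camera("side");cv2.imwrite("pics/s6.png",cv2.resize(p[100:240,270:420,::-1],None,fx=4,fy=4)); W=cloud(d,bot.camera_params("side"))
for z in((.168,.186),(.13,.15),(.155,.16)):
    Q=band(W,(.621,.143),*z,.03); print(z,len(Q),Q[:,2].max().round(4),circ(Q))
E
python3 m.py
```

```text
(0.168, 0.186) 52 0.1795 ((621.2030029296875, 140.88973999023438), 9.677900314331055)
(0.13, 0.15) 110 0.1498 ((626.557861328125, 130.3730926513672), 15.51665210723877)
(0.155, 0.16) 29 0.1598 ((630.188232421875, 132.9318084716797), 15.411020278930664)
tcp [ 0.4579 -0.2478  0.1813] [1.7998e+02 2.0000e-02 1.3013e+02] 0.0855 wf [-0.1 -0.2  0.1]
cup zmax 0.0254 all [471.8 -15.8  29. ] top [471.8 -15.8  29. ]
white zmax 0.0137 all [ 456.4 -248.3   23.9] top [ 456.4 -248.3   23.9]
twin zmax 0.1293 all [ 630. -153.   45.] top [ 626.1 -152.8   20.5]
```

View pics/s6.png

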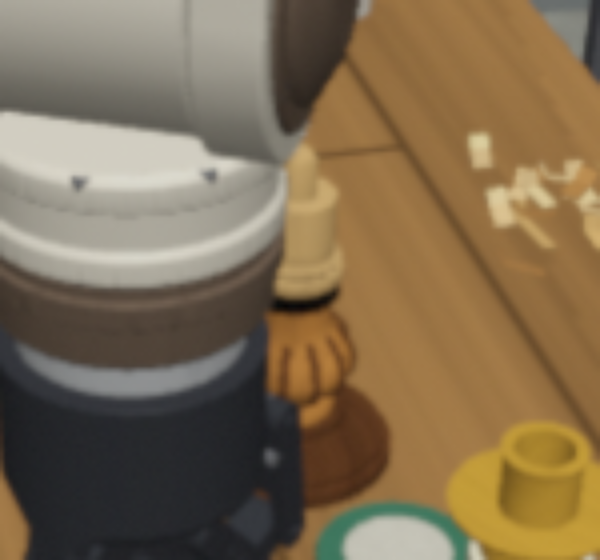

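The spool stands upright on the black ring at (310,230), partly hidden by the arm, with its top at 0.179 m as expected. Next is the white ring.

Request:
{"method": "step_arm", "body": {"targets": [[1, [-0.5, -1, -15], [0, 0, 0]], [1, [-0.5, -1, -50], [0, 0, 0]], [1, [-0.5, -1, -95], [0, 0, 0]], [1, [-0.5, -1, -135], [0, 0, 0]], [1, [-0.5, -1, -163], [0, 0, 0]], [1, [-0.5, -1, -175], [0, 0, 0]], [1, [-0.5, -1, -177], [0, 0, 0]], [0.75, [-0.5, -1, -177], [0, 0, 0]]]}}

```text
time: 20.6
ee_pos: [0.458, -0.2499, 0.0052]
tcp_rot: [180.0, 0.1, 130.1]
wrist_force: [0.1, -1.0, 0.0]
opening: 0.0732
grasp_force: 0.0
```

Request:
{"method": "step_arm", "body": {"targets": [[0.5, [0, 0, 0], [0, 0, 0]], [0.4, [0, 0, 0], [0, 0, 0]], [0.4, [0, 0, 0], [0, 0, 0]], [0.4, [0, 0, 0], [0, 0, 0]], [0.4, [0, 0, 0], [0, 0, 0]]]}}

```text
time: 21.1
ee_pos: [0.4582, -0.2504, 0.006]
tcp_rot: [179.9, 0.2, 130.1]
wrist_force: [-0.3, 1.8, 8.1]
opening: 0.0457
grasp_force: 29.4
```

Request:
{"method": "step_arm", "body": {"targets": [[0.4, [0, 0, 2], [0, 0, 0]], [0.4, [0, 0, 6], [0, 0, 0]], [0.4, [0, 0, 20], [0, 0, 0]], [0.4, [0, 0, 50], [0, 0, 0]], [0.4, [0, 10, 93], [0, 0, 0]], [0.4, [0, 35, 135], [0, 0, 0]], [0.4, [0, 65, 175], [0, 0, 0]], [0.4, [0, 98, 210], [0, 0, 0]]], "force": 35}}

```text
time: 21.9
ee_pos: [0.4569, -0.1513, 0.2172]
tcp_rot: [179.9, 0.1, 130.0]
wrist_force: [1.6, -0.7, -0.2]
opening: 0.0449
grasp_force: 35.9
```

Request:
{"method": "step_arm", "body": {"targets": [[0.4, [0, 40, 5], [0, 0, 0]], [0.4, [5, 85, 10], [0, 0, 0]], [0.4, [20, 130, 10], [0, 0, 0]], [0.4, [45, 170, 10], [0, 0, 0]], [0.4, [75, 207, 10], [0, 0, 0]], [0.4, [108, 242, 10], [0, 0, 0]], [0.4, [137, 272, 10], [0, 0, 0]], [0.4, [157, 290, 10], [0, 0, 0]]]}}

```text
time: 22.7
ee_pos: [0.6153, 0.1405, 0.2241]
tcp_rot: [180.0, -0.0, 130.1]
wrist_force: [0.5, -0.2, -0.8]
opening: 0.0451
grasp_force: 35.9
```

Request:
{"method": "step_arm", "body": {"targets": [[0.4, [7, 4, 0], [0, 0, 0]], [0.4, [7, 4, 0], [0, 0, 0]], [0.4, [7, 4, 0], [0, 0, 0]], [0.4, [7, 4, 0], [0, 0, 0]]]}}

```text
time: 23.1
ee_pos: [0.6206, 0.1411, 0.2247]
tcp_rot: [180.0, 0.0, 130.0]
wrist_force: [-0.7, -0.7, -1.1]
opening: 0.0454
grasp_force: 35.9
```

```bash
cat > ring.py <<'E'
from h import *
c=bot.camera_params("wrist"); p,d=bot.camera("wrist"); W=cloud(d,c); o=bot.get_obs(); e=o["ee_pos"]; print(e.round(4),o["opening"])
b=p.min(-1).astype(int); sat=p.max(-1).astype(int)-b
m=(b>110)&(sat<50)&(np.hypot(W[...,0]-e[0],W[...,1]-e[1])<.03)&(W[...,2]>e[2]-.01)&(W[...,2]<e[2]+.012)
Q=W[m]; top=np.median(Q[:,2]); T=Q[abs(Q[:,2]-top)<.003]; print("ring top",top,len(T),circ(T),cv2.fitEllipse(cv2.convexHull((T[:,:2]*1000).astype(np.float32))))
T=band(W,(.6215,.1445),.164,.184,.016); print("tenon",len(T),circ(T) if len(T) else 0)
E
python3 ring.py
```

```text
[0.6206 0.1411 0.2247] 0.04503785984963167
ring top 0.23031378950454087 6853 ((617.217529296875, 141.12332153320312), 26.416662216186523) ((617.7335205078125, 142.53021240234375), (47.35783004760742, 49.91652297973633), 123.50765228271484)
tenon 126 ((619.4964599609375, 148.0906982421875), 7.588514804840088)
```

Request:
{"method": "step_arm", "body": {"targets": [[0.4, [2.5, 2, -10], [0, 0, 0]], [0.4, [2.5, 2, -26], [0, 0, 0]], [0.4, [2.5, 2, -37], [0, 0, 0]], [0.4, [2.5, 2, -44], [0, 0, 0]], [0.4, [2.5, 2, -50], [0, 0, 0]], [0.4, [2.5, 2, -55], [0, 0, 0]], [0.4, [2.5, 2, -59], [0, 0, 0]], [0.4, [2.5, 2, -61], [0, 0, 0]]]}}

```text
time: 23.95
ee_pos: [0.6237, 0.1441, 0.1626]
tcp_rot: [-180.0, 0.0, 130.1]
wrist_force: [0.3, -0.7, 0.6]
opening: 0.045
grasp_force: 35.9
```

Request:
{"method": "step_arm", "body": {"targets": [[0.4, [0, 0, -0.5], [0, 0, 0]], [0.4, [0, 0, -1], [0, 0, 0]], [0.4, [0, 0, -1.5], [0, 0, 0]], [0.4, [0, 0, -2], [0, 0, 0]], [0.4, [0, 0, -2], [0, 0, 0]]]}}

```text
time: 24.45
ee_pos: [0.6238, 0.1441, 0.1611]
tcp_rot: [180.0, 0.0, 130.0]
wrist_force: [-0.7, 0.7, 1.8]
opening: 0.0452
grasp_force: 36.1
```

Request:
{"method": "step_arm", "body": {"targets": [[0.4, [0, 0, -0.5], [0, 0, 0]], [0.4, [0, 0, -1], [0, 0, 0]], [0.4, [0, 0, -1], [0, 0, 0]]]}}

```text
time: 24.75
ee_pos: [0.6239, 0.1441, 0.1611]
tcp_rot: [179.9, 0.0, 130.0]
wrist_force: [-1.0, -0.1, 6.9]
opening: 0.0452
grasp_force: 36.8
```

Request:
{"method": "step_arm", "body": {"targets": [[0.75, [0, 0, 1], [0, 0, 0]], [1, [0, 0, 1], [0, 0, 0]], [1, [0, 0, 1], [0, 0, 0]], [1, [0, 0, 10], [0, 0, 0]], [1, [0, 0, 40], [0, 0, 0]], [1, [-10, -5, 70], [0, 0, 0]], [1, [-45, -30, 70], [0, 0, 0]], [1, [-85, -60, 60], [0, 0, 0]]], "force": 30}}

```text
time: 25.55
ee_pos: [0.54, 0.0848, 0.2219]
tcp_rot: [179.8, 0.1, 130.1]
wrist_force: [0.9, -1.4, 0.3]
opening: 0.0856
grasp_force: 0.0
```

Request:
{"method": "step_arm", "body": {"targets": [[1, [-35, -30, -10], [0, 0, 0]], [1, [-60, -58, -25], [0, 0, 0]], [1, [-75, -80, -40], [0, 0, 0]], [1, [-77, -87, -50], [0, 0, 0]], [1, [-77, -87, -50], [0, 0, 0]], [1, [-77, -87, -50], [0, 0, 0]]]}}

```text
time: 26.15
ee_pos: [0.4631, -0.002, 0.1706]
tcp_rot: [180.0, 0.0, 130.0]
wrist_force: [-0.1, 0.3, 0.6]
opening: 0.0856
grasp_force: 0.0
```

```bash
python3 - <<'E'
from h import *
p,d=bot.camera("side");cv2.imwrite("pics/s7.png",cv2.resize(p[100:240,270:420,::-1],None,fx=4,fy=4)); W=cloud(d,bot.camera_params("side"))
for z in((.17,.186),(.163,.17)):
    Q=band(W,(.621,.143),*z,.03); print(z,len(Q),Q[:,2].max().round(4),circ(Q))
E
python3 m.py
```

```text
(0.17, 0.186) 57 0.1793 ((623.5428466796875, 138.83029174804688), 9.77304458618164)
(0.163, 0.17) 206 0.1696 ((621.6181030273438, 143.62538146972656), 26.117433547973633)
tcp [ 0.4633 -0.0016  0.1706] [1.7996e+02 2.0000e-02 1.3010e+02] 0.0856 wf [ 0.3  0.7 -0.1]
base zmax 0.1154 all [621.2 144.5  55.4] top [611.6 129.7  16.2]
cup zmax 0.0491 all [460.3  -3.2  34.1] top [460.4  -3.1  16.6]
twin zmax 0.0305 all [ 625.1 -146.1   43.8] top [ 614.5 -138.5   23.5]
```

View pics/s7.png

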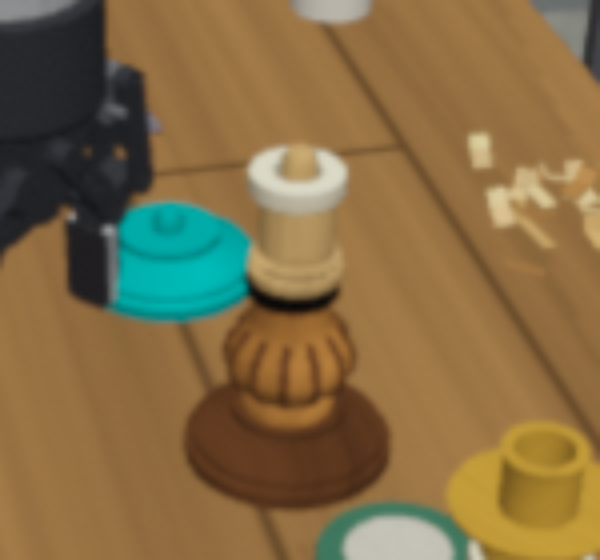

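The white ring sits level on the spool at (297,180), with its top at 0.167 m. The cup is last.

Request:
{"method": "step_arm", "body": {"targets": [[1, [-1.5, -2, -15], [0, 0, 0]], [1, [-1.5, -2, -50], [0, 0, 0]], [1, [-1.5, -2, -90], [0, 0, 0]], [1, [-1.5, -2, -120], [0, 0, 0]], [1, [-1.5, -2, -136], [0, 0, 0]], [1, [-1.5, -2, -140], [0, 0, 0]], [0.6, [-1.5, -2, -140], [0, 0, 0]], [0.4, [-1.5, -2, -140], [0, 0, 0]]]}}

```text
time: 27.05
ee_pos: [0.462, -0.004, 0.0313]
tcp_rot: [179.9, 0.1, 130.1]
wrist_force: [0.2, -1.1, 0.0]
opening: 0.0589
grasp_force: 0.0
```

Request:
{"method": "step_arm", "body": {"targets": [[0.25, [0, 0, 0], [0, 0, 0]], [0.25, [0, 0, 0], [0, 0, 0]], [0.25, [0, 0, 0], [0, 0, 0]], [0.25, [0, 0, 0], [0, 0, 0]], [0.25, [0, 0, 0], [0, 0, 0]], [0.25, [0, 0, 0], [0, 0, 0]]], "force": 40}}

```text
time: 27.65
ee_pos: [0.4616, -0.0044, 0.0312]
tcp_rot: [179.9, 0.1, 130.0]
wrist_force: [-1.5, -0.9, 4.8]
opening: 0.0298
grasp_force: 39.2
```

Request:
{"method": "step_arm", "body": {"targets": [[0.25, [0, 0, 2], [0, 0, 0]], [0.25, [0, 0, 6], [0, 0, 0]], [0.25, [0, 0, 20], [0, 0, 0]], [0.25, [0, 0, 50], [0, 0, 0]], [0.25, [0, 5, 92], [0, 0, 0]], [0.25, [10, 15, 135], [0, 0, 0]], [0.25, [25, 30, 175], [0, 0, 0]], [0.25, [45, 47, 205], [0, 0, 0]]]}}

```text
time: 28.45
ee_pos: [0.5063, 0.043, 0.2393]
tcp_rot: [179.8, 0.1, 130.0]
wrist_force: [0.4, -0.2, -1.4]
opening: 0.0291
grasp_force: 40.0
```

Request:
{"method": "step_arm", "body": {"targets": [[0.25, [25, 22, 10], [0, 0, 0]], [0.25, [55, 48, 15], [0, 0, 0]], [0.25, [83, 73, 15], [0, 0, 0]], [0.25, [103, 90, 15], [0, 0, 0]], [0.25, [114, 99, 15], [0, 0, 0]], [0.25, [116, 100, 15], [0, 0, 0]], [0.25, [116, 100, 15], [0, 0, 0]], [0.25, [116, 100, 15], [0, 0, 0]]]}}

```text
time: 29.25
ee_pos: [0.6215, 0.1421, 0.2506]
tcp_rot: [180.0, 0.0, 130.0]
wrist_force: [0.4, -0.9, -1.6]
opening: 0.029
grasp_force: 40.1
```

```bash
python3 - <<'E'
from h import *
c=bot.camera_params("wrist"); p,d=bot.camera("wrist"); W=cloud(d,c); o=bot.get_obs(); e=o["ee_pos"]; print(e,o["opening"],o["tcp_rot"],o["wrist_force"]); cv2.imwrite("pics/w8.png",p[:,:,::-1])
hsv=cv2.cvtColor(p,cv2.COLOR_RGB2HSV); m=(hsv[...,1]>140)&(hsv[...,0]>15)&(hsv[...,0]<32)&(np.hypot(W[...,0]-e[0],W[...,1]-e[1])<.045)&(W[...,2]>e[2]-.04)&(W[...,2]<e[2]+.03)
Q=W[m]; print(np.percentile(Q[:,2],[1,50,99]))
hi=np.percentile(Q[:,2],99.5)
for a,b in((hi-.004,hi+.002),(hi-.028,hi-.02)):
    T=Q[(Q[:,2]>a)&(Q[:,2]<b)]; print(a,b,len(T),circ(T),T[:,2].mean())
T=band(W,(.6215,.1445),.168,.184,.016); print("tenon",len(T),circ(T) if len(T) else 0)
B=band(W,(.621,.143),.006,.033,.065); print("base",len(B),circ(B))
E
```

```text
[0.62143982 0.14204802 0.25069323] 0.029074805582307375 [1.79978710e+02 1.62490479e-02 1.30018724e+02] [ 0.15853889  0.20191855 -1.42380715]
[0.24467473 0.25824914 0.26719368]
0.264937449850139 0.270937449850139 100 ((620.8424072265625, 142.27374267578125), 17.656526565551758) 0.26615920595344383
0.240937449850139 0.24893744985013902 53 ((631.6402587890625, 137.6575927734375), 27.64927101135254) 0.24633201262343002
tenon 4 ((614.0283203125, 154.70643615722656), 7.276008129119873)
base 3893 ((622.0902709960938, 144.6678924560547), 55.28282928466797)
```

View pics/w8.png

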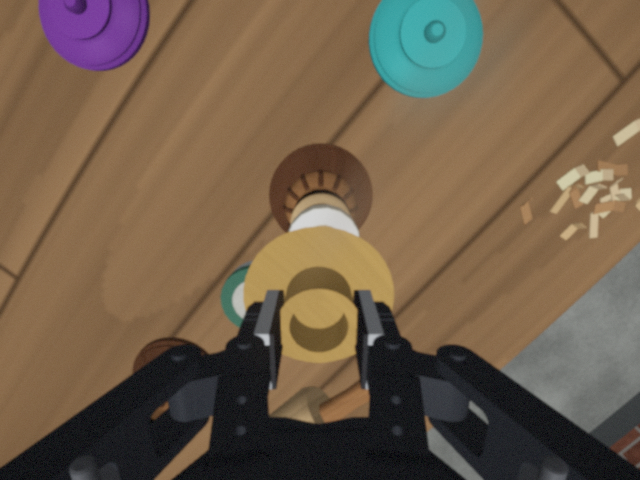

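The cup is held level, with the pan at (318,295) and the white ring below it at (325,225). I'll measure the cup's offset with a looser mask.

```bash
python3 - <<'E'
from h import *
c=bot.camera_params("wrist"); p,d=bot.camera("wrist"); W=cloud(d,c); o=bot.get_obs(); e=o["ee_pos"]; print(e)
s=p.max(-1).astype(int)-p.min(-1)
m=(s>60)&(np.hypot(W[...,0]-e[0],W[...,1]-e[1])<.05)&(W[...,2]>.235)&(W[...,2]<.275)
Q=W[m]; print(len(Q),np.histogram(Q[:,2],8,(.235,.275))[0])
for a,b in((.262,.272),(.239,.249)):
    T=Q[(Q[:,2]>a)&(Q[:,2]<b)]; h=cv2.convexHull((T[:,:2]*1000).astype(np.float32)); print(len(T),circ(T),cv2.fitEllipse(h),np.median(T[:,2]))
E
```

```text
[0.62145379 0.14204228 0.25074891]
11169 [   5 7047  902  340  117  163 2595    0]
2701 ((613.4935913085938, 145.99546813964844), 24.947227478027344) ((618.7957763671875, 142.55821228027344), (32.812225341796875, 54.46485137939453), 128.80453491210938) 0.26733635659033395
7302 ((620.1749877929688, 143.10723876953125), 34.29302215576172) ((620.1552734375, 143.1902618408203), (67.620849609375, 67.84413146972656), 21.063610076904297) 0.24261981302525137
```

Request:
{"method": "step_arm", "body": {"targets": [[0.25, [1, 1.5, -10], [0, 0, 0]], [0.25, [1, 1.5, -26], [0, 0, 0]], [0.25, [1, 1.5, -37], [0, 0, 0]], [0.25, [1, 1.5, -41], [0, 0, 0]], [0.25, [1, 1.5, -45], [0, 0, 0]], [0.25, [1, 1.5, -48], [0, 0, 0]], [0.25, [1, 1.5, -50], [0, 0, 0]], [0.25, [1, 1.5, -51], [0, 0, 0]]]}}

```text
time: 30.15
ee_pos: [0.6231, 0.1442, 0.1991]
tcp_rot: [180.0, 0.0, 130.0]
wrist_force: [-0.5, 0.4, -2.4]
opening: 0.0295
grasp_force: 40.1
```

Request:
{"method": "step_arm", "body": {"targets": [[0.25, [0, 0, -0.5], [0, 0, 0]], [0.25, [0, 0, -1], [0, 0, 0]], [0.25, [0, 0, -1.5], [0, 0, 0]], [0.25, [0, 0, -2], [0, 0, 0]], [0.25, [0, 0, -2], [0, 0, 0]]]}}

```text
time: 30.65
ee_pos: [0.6232, 0.1442, 0.1982]
tcp_rot: [179.9, 0.0, 130.0]
wrist_force: [-0.9, -0.8, 4.6]
opening: 0.0299
grasp_force: 40.8
```

Request:
{"method": "step_arm", "body": {"targets": [[0.25, [0, 0, -0.5], [0, 0, 0]], [0.6, [0, 0, 1], [0, 0, 0]], [0.9, [0, 0, 1], [0, 0, 0]], [0.9, [0, 0, 1], [0, 0, 0]], [0.9, [0, 0, 10], [0, 0, 0]], [0.9, [0, 0, 35], [0, 0, 0]], [0.9, [0, 0, 70], [0, 0, 0]], [0.9, [-30, 0, 90], [0, 0, 0]]]}}

```text
time: 31.45
ee_pos: [0.5949, 0.1442, 0.2877]
tcp_rot: [180.0, 0.0, 130.0]
wrist_force: [1.3, 1.0, 1.0]
opening: 0.0769
grasp_force: 0.0
```

Request:
{"method": "step_arm", "body": {"targets": [[0.9, [-40, 0, 0], [0, 0, 0]], [0.9, [-85, 0, 0], [0, 0, 0]], [0.9, [-130, 0, 0], [0, 0, 0]], [0.9, [-165, 0, 0], [0, 0, 0]], [0.9, [-180, 0, 0], [0, 0, 0]], [0.9, [-180, 0, 0], [0, 0, 0]]]}}

```text
time: 32.05
ee_pos: [0.4116, 0.1442, 0.2887]
tcp_rot: [179.9, 0.1, 130.1]
wrist_force: [0.9, 0.3, -0.1]
opening: 0.0772
grasp_force: 0.0
```

```bash
python3 - <<'E'
from h import *
p,d=bot.camera("side");cv2.imwrite("pics/s9.png",cv2.resize(p[60:340,230:510,::-1],None,fx=2.1,fy=2.1)); W=cloud(d,bot.camera_params("side"))
for n,s in(("new",(.621,.141)),("twin",(.614,-.138)),("twin0",0)):
    if s==0: W=np.load("sideW.npy"); s=(.614,-.138)
    Q=band(W,s,.205,.225,.05); print(n,len(Q),Q[:,2].max().round(4),circ(Q)); Q=band(W,s,.188,.196,.05); print(len(Q),circ(Q))
print(bot.get_obs()["ee_pos"],bot.get_obs()["time"])
E
```

```text
new 174 0.2171 ((622.0414428710938, 144.2631378173828), 18.10187530517578)
350 ((621.9078369140625, 144.2408905029297), 36.439971923828125)
twin 294 0.217 ((630.1071166992188, -155.4026641845703), 17.721378326416016)
613 ((629.2069702148438, -153.89990234375), 35.02656173706055)
twin0 293 0.2165 ((630.3275146484375, -154.2938232421875), 17.822948455810547)
598 ((630.2001953125, -154.51258850097656), 34.813316345214844)
[0.41273006 0.14425093 0.28813122] 32.1
```

View pics/s9.png

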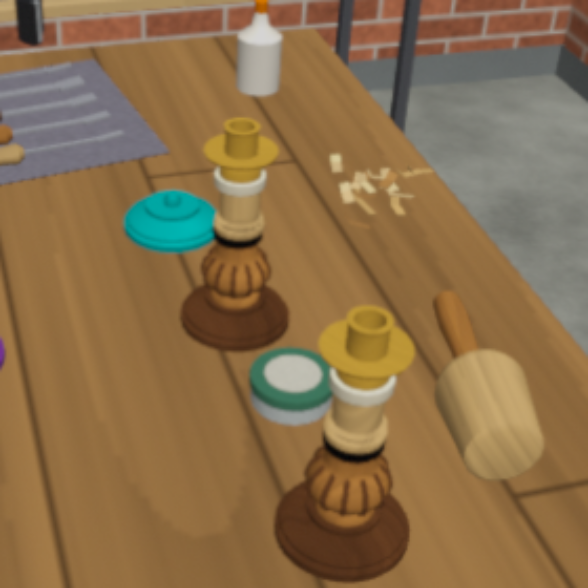

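The new candlestick at (240,240) matches the twin at (350,440): same height, all pieces down and level, and the twin, tin and mallet unmoved. Handing in.

```bash
python3 -c "
from workcell import bot
print(bot.job_done())"
```

```text
the job is handed in; nothing more can be done
None
```

The second candlestick is dry-fitted on the bare base in the order asked and handed in at about 32 s; its measured height matches the finished one, and the finished candlestick, wax tin and mallet were left alone.

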